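# Vent and open the leaning vacuum canister

### The arm

A 6-joint arm with a two-finger parallel gripper is mounted at the origin on a cart in front of the work surface, level with it; the furniture and walls round the work are solid. World frame = base frame: x ahead of the robot, y to its left, z up, the work surface at z = 0. Lengths are in mm, angles in rad, forces in N, time in s.
With the tool pointing down it reaches from about 275 to 825 mm from the base axis. Payload 5.2 kg.
Tool frame: the origin (TCP) lies at the very end of the fingers, on their centre line; the grasp point (between the pads) lies 19 mm behind it; z points along the fingers, y is the line along which they close (so a half turn about z gives the same grasp; the last joint's range is limited). The gripper opens to 93 mm and grips with 3 to 60 N. Pads are 15 mm wide; open, the fingers measure 128 mm over their backs; the gripper's body (75 mm by 188 mm) begins 65 mm behind the grasp point.
Start: joints at [-1.316, 0.259, 1.535, -0, 1.348, -0.203], TCP at [243.107, -493.36, 218.653] pointing down, gripper open.
Joint ranges: [-3.14, 3.14], [-0.91, 2.08], [0.19, 2.58], [-1.22, 4.36], [0.22, 2.71], [-3.12, 3.12]. Speed limits (rad/s): [2.57, 2.57, 3.14, 3.14, 3.14, 3.14].

### API

Orientations are given as [roll, pitch, yaw] about the fixed x, y, z axes, in that order (R = Rz(yaw) Ry(pitch) Rx(roll)).
In Python, from bench import robot gives the robot as it stands. The module is installed in compiled form; this text tells all that it offers. Calls block until the motion is done:
- robot.move_ptp(position, orientation): joint-space move of the TCP to a pose.
- robot.move_linear(position, ori=None, speed=150, f_stop=None): straight line of the TCP; ori=None keeps the orientation; speed is the mean speed in mm/s. With f_stop (N) it stops when the force on the tool has changed by that much, and returns True; else False.
- robot.move_j(angles): joint-space move.
- robot.move_gripper(opening): opening from 0.0 (shut) to 1.0 (fully open); the grip force is fixed at half the most; returns when the fingers have stopped.
- robot.sleep(seconds).
- robot.inverse_kinematics(position, orientation): joint angles nearest the present ones, or None.
- robot.get_image(name): name is "scene" or "top" or "wrist"; returns a dict with "img" (384x512x3 uint8, blue, green, red), "fovy" (degrees; the focal length in pixels is half the picture's height over the tangent of half this angle, whatever the lens; pixels are square), "cx", "cy" (the principal point, pixels), "k1" (the pictures are not rectified: a ray, as slopes to the right and down, at radius r is drawn at 1 + k1 r^2 times it, then the intrinsics apply), "eye" and "orientation" of the camera in the world. Camera axes: x right, y down, z forward; pixel columns grow to the right and rows downward; lengths in mm; the calibration is good to about 2 mm. A picture is of the moment at which its call begins. There is no depth.
A pose or a line that the arm cannot do raises robot.MotionError and nothing moves.
- robot.hand_in(): hands the job in; it is judged then, once.
Readings, each from a call of its own:
- robot.current_t(): time.
- robot.current_qpos(): joint angles.
- robot.current_joint_vel(): joint speeds.
- robot.current_joint_efforts(): joint torques, N m.
- robot.current_tcp_pos(): TCP position.
- robot.current_eef_rot(): TCP orientation.
- robot.current_contact_force(): force on the tool from outside, world axes, zero at the start.
- robot.current_ft_torque(): the same for the moment, N m.
- robot.current_gripper_width(): opening from 0.0 (shut) to 1.0 (fully open).
- robot.current_finger_force(): force on a finger pad.
Only numpy, scipy, OpenCV 4.12 (cv2) and the standard library are available. Lean on these libraries where they do the work, as an engineer would, in place of code of your own. Each camera call takes 0.05 s, during which the arm holds its last target. There are 200 camera calls.

### The job

Open the vacuum canister that leans in the wire stand: turn the vent tap on its lid a full quarter turn counter-clockwise to release the vacuum while the lid stays seated, then lift the lid off by the tap. Set the lid down, without dropping it, flat on the chopping board with its tap upward and its four feet all on the wood, let go, and leave the cup, spice pot and brown mug where they are.

Things in the scene. Friction and masses are not known exactly. Their poses are not given: they have to be found in the camera images.
- vac_jar: Square white canister (120 x 120 mm, 85 mm deep, open top) leaning 30 degrees in a steel wire stand fixed to the worktop. Origin on the worktop straight below the middle of its mouth; z up, x level. It leans to its -x side, so the lid faces up and to -x, roughly toward the robot. The stand reaches from x = -58 to +102 mm.
- jar_mouth (a point): Middle of the canister's rim, 110 mm above the worktop. The rim lies in a plane whose outward normal leans 30 degrees from vertical toward the canister's -x side.
- vac_lid: Grey lid, 124 x 124 x 8 mm (11 mm in the middle), 0.3 kg. Origin: middle of its underside, on the rim within 4 mm of jar_mouth; z: its outward normal; x: up the slope when seated. Below are four corner feet 18 mm deep, outer faces 52.5 mm from the middle, in the mouth with 2.5 mm play: draw it off along its z for 20 mm first. Flat on its feet its origin is 18 mm above the support.
- tap_grip (a point): Centre of the vent tap's bar handle, on the tap's axis (the lid's z through its middle), 28 mm above the lid's origin. The steel bar is 56 mm long, 12 mm wide and 24 mm tall, from 16 to 40 mm above the lid's origin along z; grasp it across its 12 mm width. Below it is a round stem of 16 mm diameter.
- vent_tap (a joint): Turn of the tap in the lid, rad: 0 closed (bar along the lid's y, across the slope), growing counter-clockwise seen from above the lid, to a stop at 1.57, fully open (bar along the lid's x, up the slope). 0.06 N m of friction; stays where it is left. With the tap closed the lid cannot be lifted off (it yields about 2 mm); it is free from about 1 rad on.
- board: Wooden chopping board, 240 (its x) x 340 (its y) x 22 mm, lying fixed on the worktop; origin in the middle of its underside, its top 22 mm above.
- glass_cup: Bystander: teal glass cup, 67 mm across, 66 mm tall, standing on the board near its +y end; origin in the middle of its underside.
- spice_pot: Bystander: spice jar with a red cap, 45 mm across, 106 mm tall, standing behind the canister; origin in the middle of its underside.
- brown_mug: Bystander: mug, brown above and white below, 90 x 122 x 105 mm tall, at the right; origin in the middle of its underside.

How it is judged:
By the outcome, as a careful person would: the job done as asked, in the order asked, and still so for the second after the job is handed in, with the robot touching nothing.
It also fails if it takes over 46 s, if anything falls off the work surface, if the arm or the gripper's body presses on something with over 40 N, if the wrist force passes 120 N, or if a joint passes its speed limit or range.

## Working session

There is one attempt and no reset: what is moved stays moved. The work goes in short steps, each a Python script; the robot and the scene stay as the last script left them, time stands still between calls to the robot, and variables do not carry over. Pictures are saved under pics/ and viewed, at most 10 in all, crops included, and the job is handed in when it is done.

```bash
mkdir -p pics; ls; python3 - <<'E'
from bench import robot
import cv2, pickle
d={}
for n in ("scene","top","wrist"):
    r=robot.get_image(n); d[n]=r
    print(n,{k:v for k,v in r.items() if k!="img"})
    cv2.imwrite(f"pics/{n}0.png",r["img"])
pickle.dump(d,open("im0.pkl","wb"))
import numpy as np
cv2.imwrite("pics/both0.png",cv2.resize(np.hstack([d["scene"]["img"],d["top"]["img"]]),(800,300)))
print(robot.current_t(),robot.current_eef_rot())
E
```

```text
pics
scene {'fovy': 56.830397827027205, 'cx': 252.22566486734343, 'cy': 192.53962942923215, 'k1': -0.08903957193840485, 'eye': array([ 48.5018304 , 797.37772518, 824.0289195 ]), 'orientation': array([-2.18612931e+00,  1.90382399e-03, -2.62530446e+00])}
top {'fovy': 44.03977520441488, 'cx': 258.5045582661971, 'cy': 181.7736346728305, 'k1': -0.058759067298637724, 'eye': array([ 326.16078266,  -74.18766396, 1955.80679597]), 'orientation': array([-3.04065828e+00, -1.12962223e-03, -1.56715187e+00])}
wrist {'fovy': 61.47323182335398, 'cx': 259.8464606794818, 'cy': 190.8425332535431, 'k1': -0.017421285261741373, 'eye': array([ 318.27013035, -456.06521153,  383.22513897]), 'orientation': array([ 2.83814807e+00,  2.63367426e-03, -1.11196606e+00])}
0.15 [-3.14021532e+00 -2.92934286e-04  4.57797364e-01]
```

View pics/scene0.png

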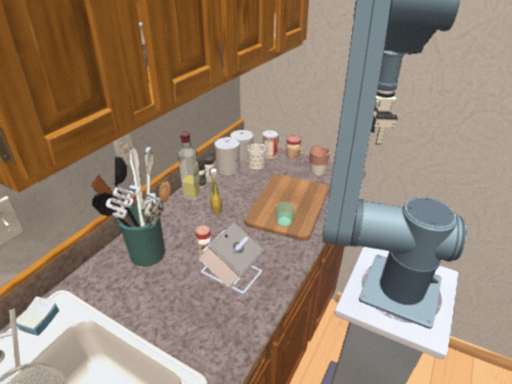

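View pics/top0.png

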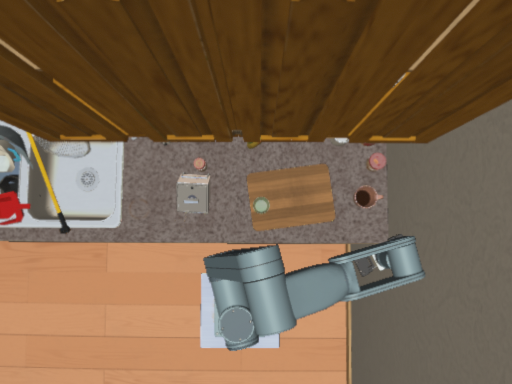

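The canister is at about scene (232,250) and top (194,193). The board is at top (290,198) with the cup at its left end, and the mug is at top (366,197). I'll enlarge these.

```bash
python3 - <<'E'
import cv2,pickle,numpy as np
d=pickle.load(open("im0.pkl","rb"))
def crop(n,x0,y0,w,h,s,name):
    c=cv2.resize(d[n]["img"][y0:y0+h,x0:x0+w],None,fx=s,fy=s,interpolation=cv2.INTER_CUBIC)
    for x in range((x0+9)//10*10,x0+w,10):
        cv2.line(c,((x-x0)*s,0),((x-x0)*s,6),(0,255,255),1); 
        if x%20==0: cv2.putText(c,str(x),((x-x0)*s,18),0,.4,(0,255,255),1)
    for y in range((y0+9)//10*10,y0+h,10):
        cv2.line(c,(0,(y-y0)*s),(6,(y-y0)*s),(0,255,255),1); cv2.putText(c,str(y),(8,(y-y0)*s+4),0,.4,(0,255,255),1)
    cv2.imwrite(name,c)
crop("scene",185,170,150,125,5,"pics/c1.png")
crop("top",170,145,175,95,4,"pics/c2.png")
E
```

```text
(no output)
```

View pics/c1.png

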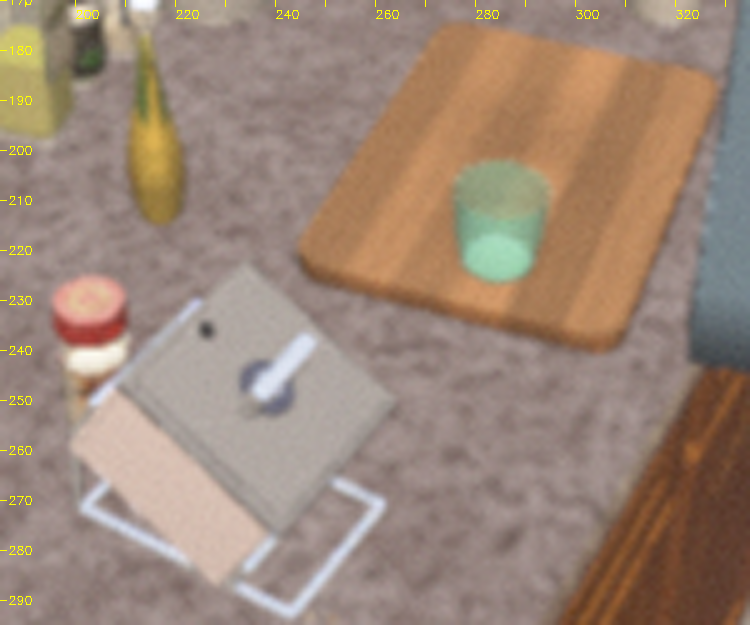

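View pics/c2.png

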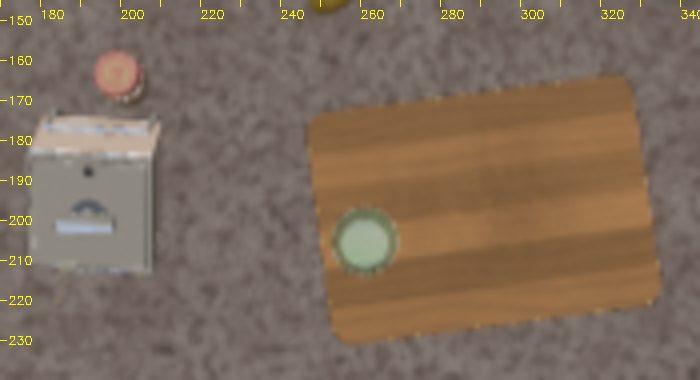

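The scene picture shows the lid's top-face corners at about (208,246), (234,222), (264,250), (240,275) and the bar running from (237,248) to (247,238). The top picture gives the bar centre at (191,201) and the board corners at (247,173), (328,163), (335,219) and (254,231). Next I fit the poses from both views.

```bash
cat > cam.py <<'E'
import numpy as np
from scipy.spatial.transform import Rotation as Rot
def project(r,P):
    R=Rot.from_euler("xyz",r["orientation"]).as_matrix()
    q=(np.atleast_2d(P)-r["eye"])@R
    s=q[:,:2]/q[:,2:]; s=s*(1+r["k1"]*(s**2).sum(1,keepdims=True))
    f=r["img"].shape[0]/2/np.tan(np.radians(r["fovy"])/2)
    return s*f+[r["cx"],r["cy"]]
def T_lid(x,y,yaw,up=0,side=0):
    "lid seated: rotation, origin"
    R=(Rot.from_euler("z",yaw)*Rot.from_euler("y",-30,degrees=True)).as_matrix()
    return R,np.array([x,y,110.])+R@[up,side,0]
E
cat > fit.py <<'E'
import pickle,numpy as np
from scipy.optimize import least_squares
from cam import *
d=pickle.load(open("im0.pkl","rb")); S,T=d["scene"],d["top"]
cr=lambda L,o,s:(np.array(L)+.5)/s-.5+o
sc=lambda L:cr(L,[185,170],5); tp=lambda L:cr(L,[170,145],4)
LP=np.array([[62,62,8],[62,-62,8],[-62,-62,8],[-62,62,8]],float)
ls=sc([[118,380],[245,263],[397,402],[277,530]])
lt=tp([[33,153],[150,155],[150,271],[32,267]])
bar=np.array([[0,0,40.]]); bt=tp([[84,226]]); 
be=np.array([[0,-28,40],[0,28,40.]]); bs=sc([[311,336],[258,388]])
def res(p,full=False):
    R,o=T_lid(*p); w=lambda P:P@R.T+o
    r=[project(S,w(LP))-ls,project(T,w(LP))-lt,project(T,w(bar))-bt,project(S,w(be))-bs]
    return r if full else np.vstack(r).ravel()
f=least_squares(res,[450,150,0],loss="soft_l1"); print("jar",f.x); print(*[np.round(a,1).tolist() for a in res(f.x,True)],sep="\n")
BP=np.array([[120,170,22],[120,-170,22],[-120,-170,22],[-120,170,22]],float)
bT=tp([[308,116],[631,74],[661,300],[333,345]]); bS=sc([[300,238],[0,0],[722,75],[615,350]])
def rb(p,full=False):
    R=Rot.from_euler("z",p[2]).as_matrix(); P=BP@R.T+[p[0],p[1],0]
    a=project(T,P)-bT; b=(project(S,P)-bS)[[0,3]]
    return (a,b) if full else np.vstack([a,b]).ravel()
g=least_squares(rb,[450,-150,0],loss="soft_l1"); print("board",g.x); print(*[np.round(a,1).tolist() for a in rb(g.x,True)],sep="\n")
def pt(z,ut=None,us=None):
    def e(p): 
        P=[[p[0],p[1],z]]; r=[]
        if ut is not None:r.append(project(T,P)-ut)
        if us is not None:r.append(project(S,P)-us)
        return np.vstack(r).ravel()
    h=least_squares(e,[450,0]); return h.x,np.abs(h.fun).max()
print("cup top",pt(88,tp([[365,240]])),"scene",pt(22,None,sc([[499,258]])))
print("pot top",pt(106,tp([[118,75]])),pt(106,None,sc([[90,300]])))
print("mug",pt(105,np.array([365,197])))
E
python3 fit.py
```

```text
jar [ 4.52732722e+02  1.82926260e+02 -4.47113970e-02]
[[-0.5, -0.6], [-0.2, -1.7], [0.1, -1.0], [0.8, 0.7]]
[[-2.4, -0.3], [0.6, 0.7], [0.7, 0.4], [-1.2, -0.2]]
[[-0.0, 0.4]]
[[0.1, -0.5], [-0.5, 0.8]]
board [ 4.60367079e+02 -2.07040452e+02  1.25088718e-01]
[[-0.8, -0.7], [0.4, -0.1], [0.9, 1.4], [-0.1, 0.4]]
[[-2.7, 3.0], [0.3, -1.9]]
cup top (array([424.97173918, -85.26729047]), np.float64(3.5488199046085356e-08)) scene (array([425.16122303, -92.30760345]), np.float64(5.946787950961152e-09))
pot top (array([585.4076085 , 158.34207651]), np.float64(6.536993168992922e-13)) (array([586.43635302, 160.35720787]), np.float64(2.689679945433454e-08))
mug (array([ 455.21112121, -493.13075652]), np.float64(7.347921382461209e-09))
```

The two views agree: jar at about (453,183) with yaw -0.045, board at about (460,-207) with yaw 0.125. I'll move above the lid and look with the wrist camera.

```bash
cat > h.py <<'E'
from bench import robot
from cam import *
import pickle,cv2
def grip_R(Rl,s=1,turn=0.):
    "tool rotation for bar: y_tool = s*lid x, turned by `turn` about lid z"
    y=s*Rl[:,0]; z=-Rl[:,2]
    R=np.c_[np.cross(y,z),y,z]
    return (Rot.from_rotvec(turn*Rl[:,2])*Rot.from_matrix(R))
e=lambda r:r.as_euler("xyz")
E
python3 - <<'E'
from h import *
Rl,o=T_lid(452.7,182.9,-.045)
tcp=o+Rl@[0,0,110]
q0=robot.current_qpos()
for s in (1,-1):
    for t in (0,np.pi/2):
        q=robot.inverse_kinematics(tcp,e(grip_R(Rl,s,t))); print(s,t,None if q is None else np.round(q,2))
    q=robot.inverse_kinematics(o+Rl@[0,0,15],e(grip_R(Rl,s,0))); print(s,"low",None if q is None else np.round(q,2))
Rf=np.diag([1.,1,1]); 
E
```

```text
1 0 [ 0.34 -0.19  2.17 -0.3   0.7   0.57]
1 1.5707963267948966 [ 0.34 -0.19  2.17 -0.3   0.7  -1.  ]
1 low [ 0.28  0.02  2.23 -0.41  0.42  0.66]
-1 0 [ 0.34 -0.19  2.17 -0.3   0.7  -2.57]
-1 1.5707963267948966 [ 0.34 -0.19  2.17 -0.3   0.7   2.14]
-1 low [ 0.28  0.02  2.23 -0.41  0.42 -2.48]
```

```bash
python3 - <<'E'
from h import *
Rl,o=T_lid(452.7,182.9,-.045)
robot.move_ptp(o+Rl@[0,0,110],e(grip_R(Rl,1)))
robot.sleep(.2)
r=robot.get_image("wrist"); pickle.dump(r,open("w1.pkl","wb"))
c=cv2.resize(r["img"],(800,600),interpolation=cv2.INTER_CUBIC)
for u in range(0,512,50): cv2.putText(c,str(u),(int(u*1.5625),12),0,.4,(0,0,255),1)
for v in range(50,384,50): cv2.putText(c,str(v),(0,int(v*1.5625)+4),0,.4,(0,0,255),1)
P=np.array([[62,62,8],[62,-62,8],[-62,-62,8],[-62,62,8],[0,28,40],[0,-28,40],[0,0,40]],float)@Rl.T+o
for p in project(r,P): cv2.circle(c,tuple(((p+.5)*1.5625-.5).astype(int)),3,(0,255,0),1)
print(project(r,P).round(1).tolist(), robot.current_t(),robot.current_contact_force())
cv2.imwrite("pics/w1.png",c)
E
```

```text
[[336.4, 117.8], [327.0, 254.7], [193.1, 254.8], [183.6, 118.0], [260.0, 167.9], [260.1, 236.2], [260.0, 203.2]] 2.8667 [ 0.21016598 -0.1747889   0.43802306]
```

View pics/w1.png

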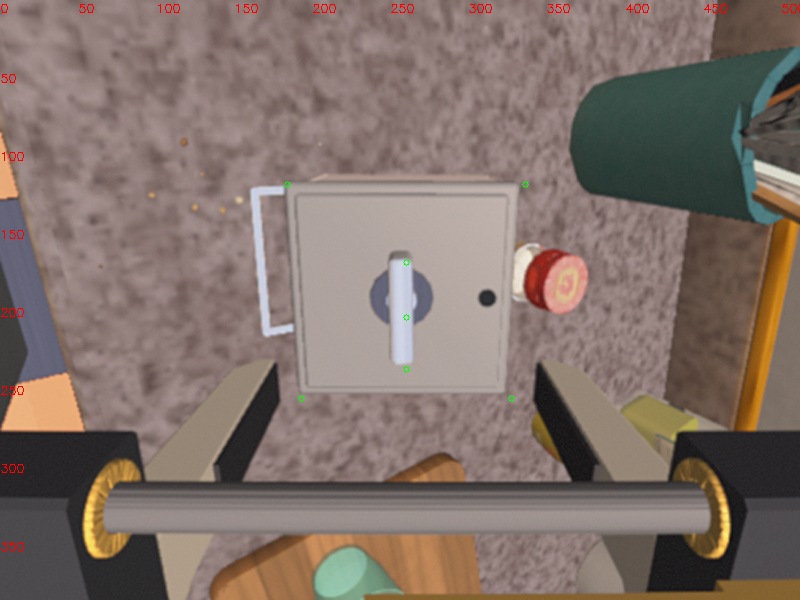

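The wrist view shows the bar centred at about (256.6,199) against a prediction of (260,203), and parallel to the fingers. So the tap is about 2.5 mm toward -x and 2 mm toward +y in the lid frame. I'll correct for that, go closer and check.

```bash
python3 - <<'E'
from h import *
Rl,o=T_lid(452.7,182.9,-.045,-2.4,2.2)
robot.move_linear(o+Rl@[0,0,55],e(grip_R(Rl,1)),speed=60)
robot.sleep(.2)
r=robot.get_image("wrist"); pickle.dump(r,open("w2.pkl","wb"))
x0,y0=160,140
c=cv2.resize(r["img"][y0:y0+150,x0:x0+200],(800,600),interpolation=cv2.INTER_CUBIC)
for u in range(x0,x0+200,20): cv2.putText(c,str(u),((u-x0)*4,12),0,.4,(0,0,255),1)
for v in range(y0+20,y0+150,20): cv2.putText(c,str(v),(0,(v-y0)*4+4),0,.4,(0,0,255),1)
P=np.array([[-6,28,40],[6,28,40],[6,-28,40],[-6,-28,40],[0,0,40]],float)@Rl.T+o
for p in project(r,P): cv2.circle(c,tuple(((p-[x0,y0]+.5)*4-.5).astype(int)),4,(0,255,0),1)
print(project(r,P).round(1).tolist(), robot.current_t(),robot.current_tcp_pos(),o+Rl@[0,0,55])
cv2.imwrite("pics/w2.png",c)
E
```

```text
[[249.9, 190.1], [270.4, 190.1], [269.5, 273.9], [250.7, 273.9], [260.1, 233.8]] 4.1833 [423.33851123 186.50466997 156.79660066] [423.25044876 186.42835444 156.43139721]
```

View pics/w2.png

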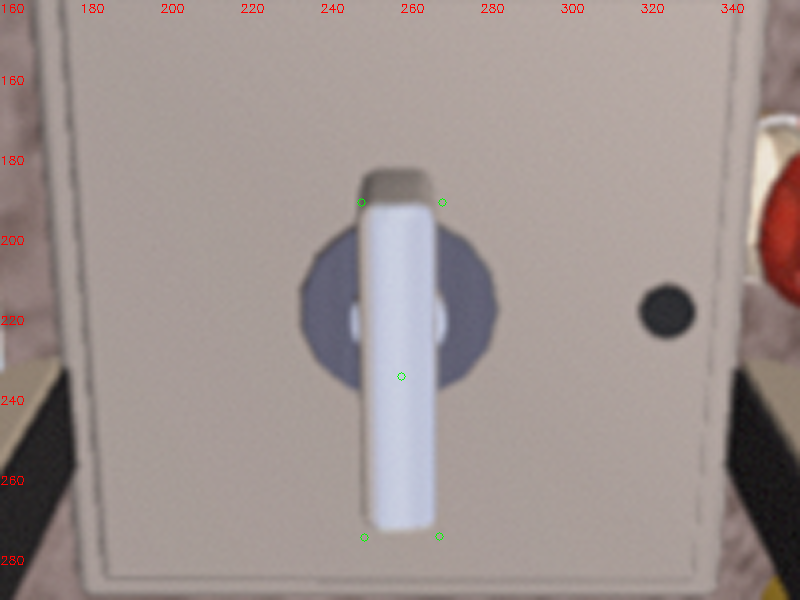

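The bar top is centred at crop (402,366) against a prediction of (401,369), so it is within 0.5 mm. Next I descend, grip and turn.

```bash
python3 - <<'E'
from h import *
Rl,o=T_lid(452.7,182.9,-.045,-2.4,2.6)
Rg=grip_R(Rl,1,.01)
print("stop",robot.move_linear(o+Rl@[0,0,15.5],e(Rg),speed=60,f_stop=10))
f=lambda:(np.round(Rl.T@robot.current_contact_force(),1),np.round(Rl.T@robot.current_ft_torque(),2))
print((Rl.T@(robot.current_tcp_pos()-o)).round(1),f())
robot.move_gripper(0.0); robot.sleep(.2)
print("width",robot.current_gripper_width()*93,robot.current_finger_force(),f(),robot.current_t())
q=np.array(robot.current_qpos()); q0=q.copy()
for a in np.linspace(0,1.59,9)[1:]:
    q=q0.copy(); q[5]-=a; robot.move_j(q); print(round(a,2),*f(),(Rl.T@(robot.current_tcp_pos()-o)).round(1))
    if np.linalg.norm(robot.current_contact_force())>50: break
print(robot.current_t(),q0,robot.current_qpos())
r=robot.get_image("wrist"); cv2.imwrite("pics/w3.png",r["img"])
E
```

```text
stop False
[ 0.  -0.  15.5] (array([ 1.2, -0.3,  1. ]), array([-0.06,  0.18,  0.02]))
width 12.872800986100103 29.999976558610797 (array([-1.4,  0.1, -0.4]), array([0.01, 0.27, 0.01])) 6.4583
0.2 [-1.7  1.3  0.7] [0.05 0.39 0.08] [-0.4 -0.  15.5]
0.4 [-2.8  0.7  1.3] [0.02 0.57 0.02] [-0.6 -0.1 15.4]
0.6 [-4.  -0.5  1.9] [-0.02  0.8  -0.03] [-0.8 -0.3 15.4]
0.8 [-2.9 -1.2  3.1] [-0.18  0.79  0.07] [-0.7 -0.3 15.4]
0.99 [-2.  -0.3  0.8] [-0.04  0.57  0.03] [ 0.  -0.  15.4]
1.19 [-1.4 -0.8  0.4] [-0.15  0.47 -0.02] [ 0.2 -0.  15.5]
1.39 [-0.9 -1.8  0.7] [-0.38  0.35 -0.09] [ 0.  -0.1 15.5]
1.59 [-1.  -3.6  1.2] [-0.53  0.46 -0.03] [-0.2 -0.2 15.5]
8.925 [ 0.29329223  0.0243425   2.2313329  -0.41904096  0.42003973  0.67213267] [ 0.29314954  0.02431833  2.23144882 -0.41911295  0.42021523 -0.9099288 ]
```

View pics/w3.png

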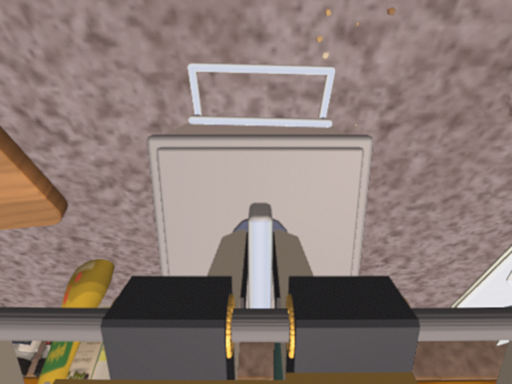

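After turning 1.59 rad the bar lies along the slope at (260,208)-(260,305), the lid is square to the gripper, and forces stayed under 5 N. I'll press lightly into the stop, then draw the lid off along its normal.

```bash
python3 - <<'E'
from h import *
Rl,o=T_lid(452.7,182.9,-.045,-2.4,2.6)
f=lambda:(np.round(Rl.T@robot.current_contact_force(),1),np.round(Rl.T@robot.current_ft_torque(),2))
q=np.array(robot.current_qpos()); q[5]-=.03; robot.move_j(q); print(f())
p=np.array(robot.current_tcp_pos())
for s in (4,12,40,80):
    print(s,robot.move_linear(p+Rl[:,2]*s,speed=40 if s<=40 else 80,f_stop=25),*f(),robot.current_gripper_width()*93)
r=robot.get_image("wrist"); r2=robot.get_image("scene")
cv2.imwrite("pics/w4.png",np.vstack([cv2.resize(r["img"],(400,300)),cv2.resize(r2["img"][150:300,150:350],(400,300))]))
Rf=Rot.from_euler("z",.125).as_matrix(); R=grip_R(Rf,1,1.59)
for P in ([400,140,260],[466.6,-256.6,200],[466.6,-256.6,58]):
    qq=robot.inverse_kinematics(P,e(R)); print(P,None if qq is None else np.round(qq,2))
print(robot.current_t())
E
```

```text
(array([-1.9, -3. ,  1. ]), array([-0.58,  0.45, -0.1 ]))
4 False [-1.8 -2.1 -2.1] [-0.28  0.35 -0.17] 12.580976490405522
12 False [-1.1 -2.  -0.5] [-0.23  0.35 -0.12] 12.215478827517513
40 False [-1.3  0.  -1.3] [ 0.12  0.34 -0.05] 12.626729380967218
80 False [-0.7  0.5 -2.2] [ 0.07  0.35 -0.02] 12.467836720800157
[400, 140, 260] [ 0.07 -0.    1.74 -0.    1.41 -1.64]
[466.6, -256.6, 200] [-0.71  0.24  1.61 -0.    1.3  -2.43]
[466.6, -256.6, 58] [-0.71  0.39  1.78 -0.    0.97 -2.43]
11.425
```

View pics/w4.png

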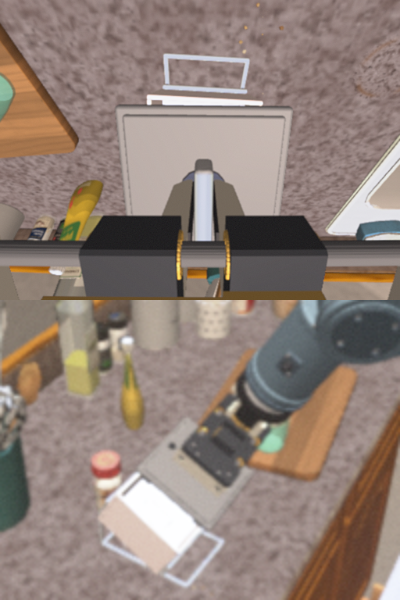

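The lid is off: it hangs square in the gripper (top edge level at y≈107) and the open jar shows below. Next I level it, carry it over and lower it.

```bash
python3 - <<'E'
from h import *
Rf=Rot.from_euler("z",.125).as_matrix(); R=grip_R(Rf,1,1.59)
robot.move_linear([385,140,260],e(R),speed=120)
robot.move_ptp([466.6,-256.6,220],e(R))
robot.move_linear([466.6,-256.6,110],speed=100); robot.sleep(.3)
print(robot.current_contact_force(),robot.current_gripper_width()*93,robot.current_t())
r=robot.get_image("wrist"); r2=robot.get_image("scene")
cv2.imwrite("pics/w5.png",np.vstack([cv2.resize(r["img"],(400,300)),cv2.resize(r2["img"][120:270,200:400],(400,300))]))
E
```

```text
[ 0.35738974 -0.94396528 -2.55664672] 12.940188516198427 15.6167
```

View pics/w5.png

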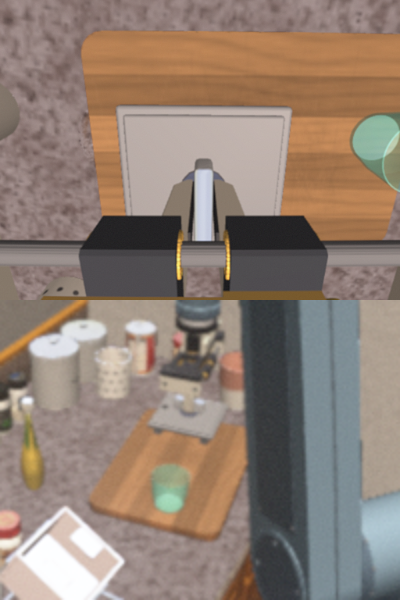

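The lid is level over the board, clear of the cup and inside the board's edges. Lowering until contact.

```bash
python3 - <<'E'
from h import *
robot.move_linear([466.6,-256.6,62],speed=60)
for s,z in ((10,48),):
    print(robot.move_linear([466.6,-256.6,z],speed=s,f_stop=5))
print(robot.current_tcp_pos(),robot.current_contact_force(),robot.current_ft_torque())
robot.sleep(.3); print(robot.current_tcp_pos(),robot.current_contact_force(),robot.current_ft_torque(),robot.current_t())
E
```

```text
True
[ 466.60806817 -256.63188307   54.9361941 ] [-0.09000088  0.79334456  5.50649567] [ 0.05989402 -0.09868903 -0.00390744]
[ 466.59045838 -256.60050424   54.87179282] [ 0.16814609 -0.27953929  5.7245366 ] [ 0.04925283 -0.07835971 -0.00510934] 17.7667
```

Contact came at z = 54.9 against an expected 55.5. Releasing.

```bash
python3 - <<'E'
from h import *
robot.move_gripper(.5); robot.sleep(.2)
robot.move_linear([466.6,-256.6,130],speed=50)
robot.move_linear([466.6,-256.6,240],speed=120); robot.sleep(.2)
r=robot.get_image("wrist"); r2=robot.get_image("scene")
cv2.imwrite("pics/w6.png",np.vstack([cv2.resize(r["img"],(400,300)),cv2.resize(r2["img"][120:320,160:426],(400,300))]))
print(robot.current_t(),robot.current_contact_force())
E
```

```text
21.7417 [-0.33527075  0.2555866  -0.41396993]
```

View pics/w6.png

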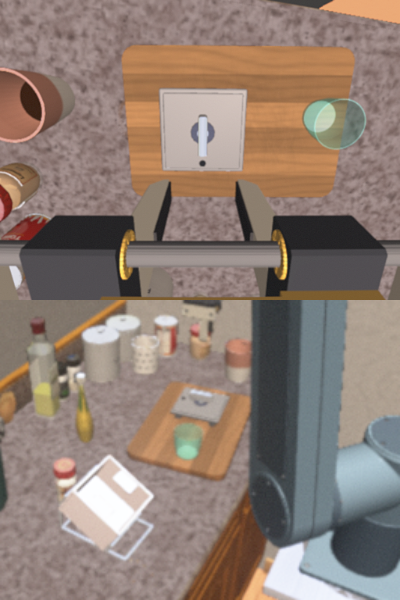

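The lid lies flat in the middle of the board with its tap up and open. The cup, spice pot and mug look undisturbed and the gripper is clear.

```bash
python3 -c "
from bench import robot
print(robot.hand_in())"
```

```text
the job is handed in; nothing more can be done
None
```

I turned the tap a full quarter turn, lifted the lid off and set it flat on the board with its tap upward; the cup, spice pot and mug look undisturbed, and I handed the job in at about 22 s, with no verdict shown.

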